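# Load a flanged barrel into the leaning slotted bracket

## Task

Take the flanged barrel out of the rack and slide it sideways into the leaning slotted bracket, with its flange between the bracket's two plates, past the spring catch until it is fully home; then let go of it. The flange is not at the same height on every barrel, so feel gently for the lower plate before sliding in, and do not force the barrel against the bracket. Leave the plain barrel and the other loose things where they are.

Things in the scene. Friction and masses are not known exactly. Their poses are not given: they have to be found in the camera images.
- barrel_mid (a point): flanged barrel: grey cylinder, diameter 34, 135 tall, 0.2-0.36 kg, upright at the start, with a steel disc flange (diameter 56, 8 thick). Point: on its axis, 67.5 above its foot; z along the axis to its top. The flange is a tightly clamped collar: its underside is 47 to 63 above the foot, not given by this reading, to be felt or seen. Grip the bare cylinder above it (64 or more long).
- plain_mid (a point): a plain grey barrel of 34 mm diameter and 115 mm tall without a flange; the point is on its axis, half-way up. To be left alone.
- rack: black block 75 x 180 x 45 mm fixed to the bench, long side along its y, origin under its centre. Two round wells, diameter 37, 35 deep (floor 10 above the bench), at y = -50 and +50 mm, hold the flanged and the plain barrel, either way round.
- bracket: fixed aluminium bracket of two parallel slotted plates on a grey stand, leaning 0.35 rad toward the robot. Origin: on the lower plate's top face, on the axis of a barrel fully home, 105 mm above the bench. y: level, the way the barrel slides in; z: square to the plates, upward, axis of a seated barrel; x: across the slot. Plates reach x = +-42, y = +45 mm; column below them at y > 28.
- slot_mouth (a point): point on the lower plate's top face at bracket y = -60 mm, where that plate juts out in front of the upper one: a flange can be put down here, square to the plate. Lower plate 6 mm thick, slot 37 wide, from y = -72 (flared tips to -84) to its end at y = +17.5, where the barrel's side stops, its axis then within 1 mm of home.
- keeper_edge (a point): point mid-way across the slot, at the front edge of the upper plate (bracket y = -20, z = 10.5 mm); a slightly raised lip goes on to y = -28, its top at z = 18. Upper plate 8 mm thick (top at z = 18.5, screw heads to 21.5), slot 38 wide. The gap between the plates is 10.5 high; side walls at x = +-29.5.
- catch_tip (a point): spring catch in the +x side wall at bracket y = -18 mm, a steel roller standing 6 mm out of the wall (x = 23.5). The flange pushes it back 4.5 mm in passing (spring 2 N/mm; 3 to 12 N of push along y) and it springs out again behind the flange. Its knob outside reaches x = 68. More than 40 N on the bracket is too much.
- marker: black and white marker pen lying on the bench, to be left alone
- loupe: small black loupe, 39 mm, standing on the bench, to be left alone
- slide_box: small pale box 26 x 76 x 26 mm on the bench, to be left alone
Things that resemble listed ones, but are neither listed nor needed, are in the scene too. What is shaped like the part that bears barrel_mid but orange or pink is not meant.

How it is judged:
By the outcome, as a careful person would: the job done as asked, in the order asked, and still so for the second after the job is handed in, with the robot touching nothing.
It also fails if it takes over 45 s, if anything falls off the work surface, if the arm or the gripper's body presses on something with over 40 N, if the wrist force passes 120 N, or if a joint passes its speed limit or range.

## Robot

A 6-joint arm with a two-finger parallel gripper is mounted at the origin on a cart in front of the work surface, level with it; the furniture and walls round the work are solid. World frame = base frame: x ahead of the robot, y to its left, z up, the work surface at z = 0. Lengths are in m, angles in rad, forces in N, time in s.
With the tool pointing down it reaches from about 0.275 to 0.825 m from the base axis. Payload 4.9 kg.
Tool frame: the origin (TCP) lies midway between the tips of the shut fingers; the grasp point (between the pads) lies 19 mm behind it (grip_point_offset is the distance from the TCP to the grasp point, in m); z points along the fingers, y is the line along which they close (so a half turn about z gives the same grasp; the last joint's range is limited). The gripper opens to 85 mm and grips with 20 to 120 N. Pads are 22 mm wide; open, the fingers measure 114 mm over their backs; the gripper's body (76 mm by 85 mm) begins 54 mm behind the grasp point. The pads swing forward as they close: fully open they stand 13 mm farther back than shut.
Start: joints at [-1.44, 0.326, -0.193, 1.052, 0, 1.437], TCP at [0.144, -0.531, 0.231] pointing down, gripper open.
Joint ranges: [-2.65, 2.65], [-0.97, 1.79], [-1.3, 1.35], [-1.93, 2.1], [-1.47, 1.37], [-3.14, 3.14]. Speed limits (rad/s): [2.57, 2.57, 3.14, 3.14, 3.14, 3.14].

## Interface

Orientations are given as a rotation vector (axis times angle).
In Python, from cell import * gives the robot as it stands. Calls block until the motion is done:
- movep(position, orientation): joint-space move of the TCP to a pose.
- move_l(position, velocity=0.15, rot=None, until_force=None): straight line of the TCP; rot=None keeps the orientation; velocity is the mean speed in m/s. With until_force (N) it stops when the force on the tool has changed by that much, and returns True; else False.
- set_joints(angles): joint-space move.
- let_go() and grab(newtons=None): open the fingers fully, or close them until they stop; newtons is the grip in N (None keeps the last).
- sleep(seconds).
- ik(position, orientation): joint angles nearest the present ones, or None.
- get_state(): the state.
- grab_frame(name): name is "scene" or "top" or "wrist"; returns a dict with "img" (480x640x3 uint8, red, green, blue), "fx", "fy", "cx", "cy" (pixels), "k1" (the pictures are not rectified: a ray, as slopes to the right and down, at radius r is drawn at 1 + k1 r^2 times it, then the intrinsics apply), "cam_to_world" (4x4, takes a point from camera to world coordinates); the wrist camera has in their place "T_tool_cam" (4x4, takes a point from camera to tool coordinates, whose origin is the TCP and whose axes are the flange's). Camera axes: x right, y down, z forward; pixel columns grow to the right and rows downward; lengths in m; the calibration is good to about 2 mm. A picture is of the moment at which its call begins: read the wrist's pose just before it. There is no depth.
A pose or a line that the arm cannot do raises MotionError and nothing moves.
- sign_off(): hands the job in; it is judged then, once.
Trained networks look in the newest picture that a camera, given by its name, has taken for a name from the list of things; names that differ only in an ending like _2 or _b are one class to them, and where a whole thing is asked for, a point or a joint stands for the part that bears it (a point fixed in the world has none). Each returns a list of dicts, best first, with "score" (0 to 1); they miss things now and then, are a little off and sometimes report something else, mostly with a low value. They report only what shows in the picture. A call takes as long as a camera call. They do not tell look-alikes from the thing itself.
- spot_in(camera, name): "centre" ([column, row] in pixels, amid what is visible of it).
- silhouettes(camera, name): "mask" (480x640 bool, what is visible of it) and "centre" ([column, row] in pixels, amid what is visible of it).
- tip_of(camera, name): "centre" ([column, row] in pixels: a listed point, or the origin of a listed thing).
The state is a dict: "clock": time; "q": joint angles; "joint_velocities": joint speeds; "tau": joint torques, N m; "position": TCP position; "eef_rot": TCP orientation; "contact_force": force on the tool from outside, world axes, zero at the start; "wrist_torque": the same for the moment, N m; "finger_gap": opening from 0.0 (shut) to 1.0 (fully open); "grasp_force": force on a finger pad.
Only numpy, scipy, OpenCV 4.12 (cv2) and the standard library are available. Lean on these libraries where they do the work, as an engineer would, in place of code of your own. Each camera call takes 0.05 s, during which the arm holds its last target. There are 200 camera calls.

## Working session

There is one attempt and no reset: what is moved stays moved. The work goes in short steps, each a Python script; the robot and the scene stay as the last script left them, time stands still between calls to the robot, and variables do not carry over. Pictures are saved under pics/ and viewed, at most 10 in all, crops included, and the job is handed in when it is done.

```bash
mkdir -p pics; ls; cat > h.py <<'E'
from cell import *
import numpy as np, cv2
from scipy.spatial.transform import Rotation as R
def save(f,n): cv2.imwrite('pics/'+n, f['img'][:,:,::-1])
def ray(f,px,T=None):
    T=np.array(f['cam_to_world']) if T is None else T
    K=np.array([[f['fx'],0,f['cx']],[0,f['fy'],f['cy']],[0,0,1]])
    u=cv2.undistortPoints(np.array([[px]],float),K,np.array([f['k1'],0,0,0.]))[0,0]
    return T[:3,3], T[:3,:3]@np.array([u[0],u[1],1.])
def proj(f,P,T=None):
    T=np.array(f['cam_to_world']) if T is None else T
    p=T[:3,:3].T@(np.array(P)-T[:3,3]); s=p[:2]/p[2]; s=s*(1+f['k1']*(s@s))
    return np.array([f['fx']*s[0]+f['cx'],f['fy']*s[1]+f['cy']])
def atz(f,px,z,T=None):
    o,d=ray(f,px,T); return o+d*(z-o[2])/d[2]
def tri(rays):
    A=np.zeros((3,3));b=np.zeros(3)
    for o,d in rays:
        d=d/np.linalg.norm(d);M=np.eye(3)-np.outer(d,d);A+=M;b+=M@o
    x=np.linalg.solve(A,b)
    return x,[float(np.linalg.norm(np.cross(x-o,d/np.linalg.norm(d)))) for o,d in rays]
def wristT(f,s): 
    T=np.eye(4);T[:3,:3]=R.from_rotvec(s['eef_rot']).as_matrix();T[:3,3]=s['position'];return T@np.array(f['T_tool_cam'])
E
python3 - <<'E'
from h import *
np.set_printoptions(precision=4,suppress=True)
F={}
for c in ['scene','top']:
    f=F[c]=grab_frame(c); save(f,c+'0.png'); print(c,f['fx'],f['k1'],np.array(f['cam_to_world'])[:3].tolist())
    for n in ['barrel_mid','plain_mid','rack','bracket','slot_mouth','keeper_edge','catch_tip']:
        print(n,[(np.round(d['centre'],1).tolist(),round(float(d['score']),2)) for d in tip_of(c,n)[:3]])
print(get_state())
E
```

```text
pics
scene 588.8372782149228 -0.10503574767114045 [[-0.9929279036678855, 0.07542835561586052, -0.09167737609020782, 0.6445054745959157], [0.11787208806051405, 0.5342898258935546, -0.8370427425184985, 0.7517739490664248], [-0.014154468338745422, -0.8419292993569722, -0.5394021745509792, 0.6999675493112213]]
barrel_mid [([336.4, 233.3], 0.94), ([353.4, 182.7], 0.89), ([309.4, 184.5], 0.79)]
plain_mid [([339.4, 208.9], 0.77), ([404.8, 285.6], 0.65)]
rack [([339.0, 247.9], 0.95)]
bracket [([339.4, 299.7], 0.83)]
slot_mouth []
keeper_edge [([332.6, 286.2], 0.58)]
catch_tip [([319.1, 291.6], 0.9)]
top 591.210652214257 -0.18881927727986578 [[0.019547865594851055, -0.9872091152101995, 0.15822782244782424, 0.35402863111382343], [-0.999662889527396, -0.022003477370867885, -0.013782390406839777, -0.16842941424419117], [0.017087663749690205, -0.15790506587657113, -0.9873064376970773, 1.2370567778906127]]
barrel_mid [([342.7, 259.5], 0.98), ([456.5, 250.5], 0.82), ([457.2, 302.1], 0.66)]
plain_mid [([391.6, 275.7], 0.88), ([217.5, 236.9], 0.38)]
rack [([364.9, 271.3], 0.68)]
bracket [([215.9, 235.3], 0.61)]
slot_mouth [([249.2, 232.0], 0.83)]
keeper_edge []
catch_tip [([223.3, 224.9], 0.7)]
{'clock': 0.8, 'q': array([-1.4402,  0.3261, -0.1926,  1.052 , -0.    ,  1.4366]), 'joint_velocities': array([-0.0007, -0.0007, -0.0012, -0.0001,  0.    , -0.0006]), 'tau': array([  0.0013, -44.3267,  26.2749,   0.0006,  -0.0002,  -0.    ]), 'position': array([ 0.144 , -0.5308,  0.2313]), 'eef_rot': array([ 3.114 ,  0.4148, -0.    ]), 'contact_force': array([ 0.2018, -0.1928,  0.386 ]), 'wrist_torque': array([ 0.0091,  0.05  , -0.0474]), 'grasp_force': 0.0, 'finger_gap': 0.9992045822156863}
```

View pics/scene0.png

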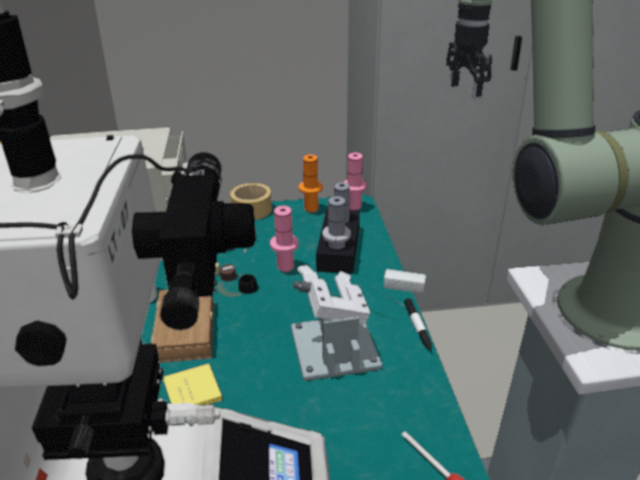

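View pics/top0.png

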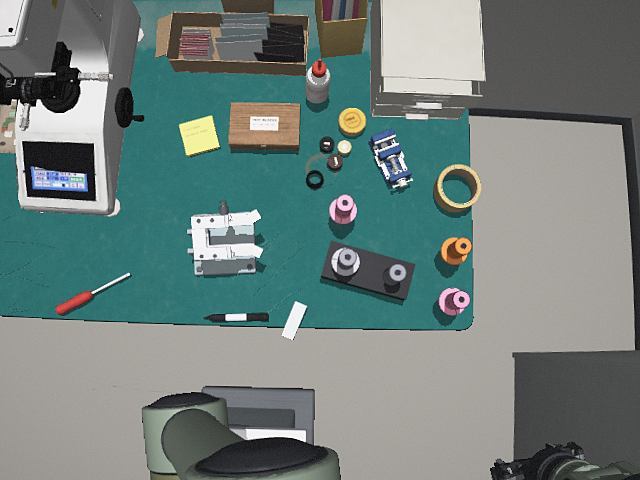

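```bash
python3 - <<'E'
from h import *
np.set_printoptions(precision=4,suppress=True)
s=grab_frame('scene');t=grab_frame('top')
def T2(n,a,b): print(n,*tri([ray(s,a),ray(t,b)]))
T2('barrel',[336.4,233.3],[342.7,259.5])
T2('plain',[339.4,208.9],[391.6,275.7])
T2('rack',[339,247.9],[364.9,271.3])
T2('bracket',[339.4,299.7],[215.9,235.3])
T2('catch',[319.1,291.6],[223.3,224.9])
print(atz(s,[332.6,286.2],.12),atz(t,[249.2,232],.105))
print(atz(t,[215.9,235.3],.105), atz(t,[364.9,271.3],0),atz(t,[342.7,259.5],.0775),atz(t,[391.6,275.7],.0675))
E
```

```text
barrel [ 0.4951 -0.2264  0.0724] [0.0003216800192680786, 0.0003216800192682847]
plain [ 0.4693 -0.3256  0.0688] [0.004739495033191045, 0.004739495033191153]
rack [ 0.4805 -0.2772  0.0023] [0.0013299518464536717, 0.0013299518464536635]
bracket [0.5301 0.0228 0.1067] [0.002268809749134969, 0.002268809749134943]
catch [0.5554 0.0072 0.1126] [0.0032527922273564887, 0.003252792227356429]
[0.5362 0.0043 0.12  ] [ 0.5406 -0.0422  0.105 ]
[0.5326 0.0226 0.105 ] [ 0.4795 -0.2771  0.    ] [ 0.4941 -0.226   0.0775] [ 0.4648 -0.3246  0.0675]
```

The scene picture shows the flanged barrel in the nearer rack well (336,233), with the plain one behind it. The bracket is at (339,300) with its mouth toward the rack, and the pink and orange look-alikes stand apart. The top picture agrees: barrel (343,260), plain (397,272), bracket slot opening to the right, catch knob at (223,208).

I'll look at the bracket with the wrist camera first, then at the barrel.

```bash
cat >> h.py <<'E'
def frame(psi,lean=0.35):
    # bracket axes: y level at yaw psi from world +y, leaning toward robot
    y=np.array([-np.sin(psi),np.cos(psi),0]); h=np.array([-np.cos(psi),-np.sin(psi),0])
    z=np.sin(lean)*h+np.cos(lean)*np.array([0,0,1.]); x=np.cross(y,z)
    return np.c_[x,y,z]
def toolrot(B,flip=False):
    # tool z = -bracket z, tool y = +-bracket y
    s=-1 if flip else 1
    M=np.c_[np.cross(s*B[:,1],-B[:,2]),s*B[:,1],-B[:,2]]; return R.from_matrix(M).as_rotvec()
E
python3 - <<'E'
from h import *
np.set_printoptions(precision=4,suppress=True)
psi=np.arctan2(.008,.065);B=frame(psi);o=np.array([.532,.0225,.105])
for fl in (0,1):
    r=toolrot(B,fl); r0=toolrot(frame(psi,0),fl)
    for y in(-.12,-.06,0):
        p=o+B@[0,y,.03]; print(fl,y,ik(p,r),ik(o+B@[0,y,.2],r))
    print(ik([.495,-.226,.09],r0),ik([.495,-.226,.25],r0))
f=grab_frame('wrist');print(f['T_tool_cam'],f['fx'],f['k1'])
E
```

```text
0 -0.12 [-0.4154  0.2129 -0.7063  0.3478  0.1766 -0.5107] [-0.4922 -0.0623 -0.5493  0.7939  0.199  -0.5855]
0 -0.06 [-0.2917  0.1796 -0.7532  0.3155  0.1384 -0.3916] [-0.3556 -0.1096 -0.5934  0.7736  0.1584 -0.453 ]
0 0 [-0.1564  0.16   -0.7806  0.2927  0.0945 -0.2627] [-0.2016 -0.1384 -0.6194  0.7567  0.1094 -0.3057]
[-0.564   0.4519 -0.3999  0.719   0.     -0.6864] [-0.564   0.3036 -0.1757  1.0915  0.     -0.6864]
1 -0.12 [-0.4154  0.2129 -0.7063  0.3478  0.1766  2.6309] [-0.4922 -0.0623 -0.5493  0.7939  0.199   2.5561]
1 -0.06 [-0.2917  0.1796 -0.7532  0.3155  0.1384  2.7499] [-0.3556 -0.1096 -0.5934  0.7736  0.1584  2.6886]
1 0 [-0.1564  0.16   -0.7806  0.2927  0.0945  2.8789] [-0.2016 -0.1384 -0.6194  0.7567  0.1094  2.8359]
[-0.564   0.4519 -0.3999  0.719   0.      2.4552] [-0.564   0.3036 -0.1757  1.0915  0.      2.4552]
[[ 0.0005 -0.9648 -0.2629  0.0661]
 [ 1.      0.0004  0.0003  0.0011]
 [-0.0002 -0.2629  0.9648 -0.1427]
 [ 0.      0.      0.      1.    ]] 406.4924614822846 -0.08875163278120587
```

```bash
python3 - <<'E'
from h import *
import pickle
np.set_printoptions(precision=4,suppress=True)
psi=np.arctan2(.008,.065);B=frame(psi);o=np.array([.532,.0225,.105]);r=toolrot(B)
D=[]
for i,y in enumerate((-.06,-.01)):
    p=o+B@[0,y,.11]
    movep(p,r) if i==0 else move_l(p)
    s=get_state();f=grab_frame('wrist');save(f,f'br{i}.png');T=wristT(f,s);d={}
    for n in ['bracket','slot_mouth','keeper_edge','catch_tip']:
        z=0 if n in('bracket','slot_mouth') else .0105 if n=='keeper_edge' else .005
        for k in tip_of('wrist',n)[:2]:
            oo,dd=ray(f,k['centre'],T); a=B.T@(oo-o);b=B.T@dd; q=a+b*(z-a[2])/b[2]
            print(i,n,np.round(k['centre'],1),round(float(k['score']),2),'bracket est frame mm',q*1000)
    D.append((f,T))
pickle.dump(D,open('br.pkl','wb'));print(get_state()['clock'],get_state()['contact_force'])
E
```

```text
0 catch_tip [380.7 275. ] 0.63 bracket est frame mm [ 23.4853 -20.8349   5.    ]
1 catch_tip [303.1 274. ] 0.79 bracket est frame mm [ 22.7478 -20.4206   5.    ]
4.0917 [ 0.2345  0.4626 -0.5148]
```

View pics/br0.png

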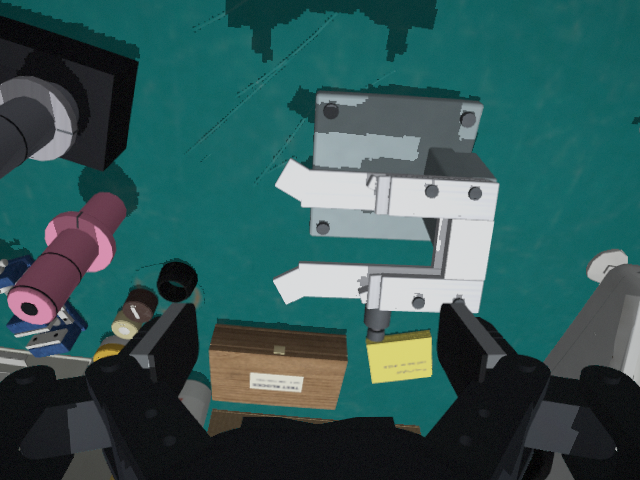

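The wrist picture shows the bracket slot opening to the left. The prong tips are at (280,180) and (282,290), the lip starts at about column 370, the slot end is near column 437, and the catch knob is at (376,320). I'll enlarge it to measure the slot edges.

```bash
python3 - <<'E'
from h import *
im=cv2.imread('pics/br0.png'); cv2.imwrite('pics/crop.png',cv2.resize(im[155:320,270:505],None,fx=3.2,fy=3.2,interpolation=cv2.INTER_CUBIC))
g=cv2.cvtColor(im,cv2.COLOR_BGR2GRAY)
for c in (320,340,355): print(c,'A',g[160:180,c].tolist(),'B',g[205:225,c].tolist(),'C',g[255:312,c].tolist())
E
```

```text
320 A [170, 168, 170, 168, 168, 169, 139, 96, 96, 88, 135, 195, 217, 219, 218, 219, 219, 219, 219, 219] B [219, 219, 196, 173, 168, 168, 168, 169, 168, 169, 170, 169, 169, 169, 168, 123, 85, 50, 38, 68] C [81, 79, 80, 80, 80, 82, 81, 86, 96, 167, 211, 219, 219, 219, 219, 219, 219, 219, 219, 219, 219, 219, 219, 219, 219, 219, 220, 218, 219, 219, 219, 218, 218, 219, 219, 218, 218, 219, 218, 219, 218, 194, 115, 81, 80, 78, 78, 79, 75, 76, 79, 79, 79, 79, 78, 79, 81]
340 A [167, 167, 167, 166, 167, 168, 165, 160, 136, 95, 90, 139, 198, 217, 219, 219, 219, 218, 218, 219] B [219, 219, 218, 190, 171, 168, 169, 168, 168, 165, 166, 166, 166, 167, 167, 167, 167, 168, 169, 167] C [81, 79, 81, 77, 81, 80, 78, 84, 86, 113, 180, 214, 219, 219, 219, 218, 219, 219, 219, 219, 219, 219, 219, 219, 219, 218, 219, 219, 219, 219, 219, 219, 218, 219, 219, 219, 218, 219, 219, 219, 219, 219, 166, 97, 78, 80, 80, 79, 79, 81, 79, 78, 77, 78, 79, 77, 80]
355 A [168, 166, 167, 166, 166, 167, 167, 142, 97, 96, 94, 91, 152, 204, 219, 219, 219, 219, 218, 218] B [219, 219, 219, 213, 170, 160, 168, 167, 167, 167, 167, 167, 169, 169, 169, 168, 166, 166, 167, 166] C [78, 78, 81, 81, 78, 80, 79, 81, 86, 82, 141, 205, 218, 219, 219, 218, 219, 219, 218, 219, 219, 219, 219, 219, 219, 219, 219, 219, 219, 219, 219, 219, 219, 219, 218, 219, 219, 219, 219, 219, 212, 218, 219, 136, 87, 81, 82, 81, 81, 80, 81, 83, 81, 83, 82, 81, 79]
```

View pics/crop.png

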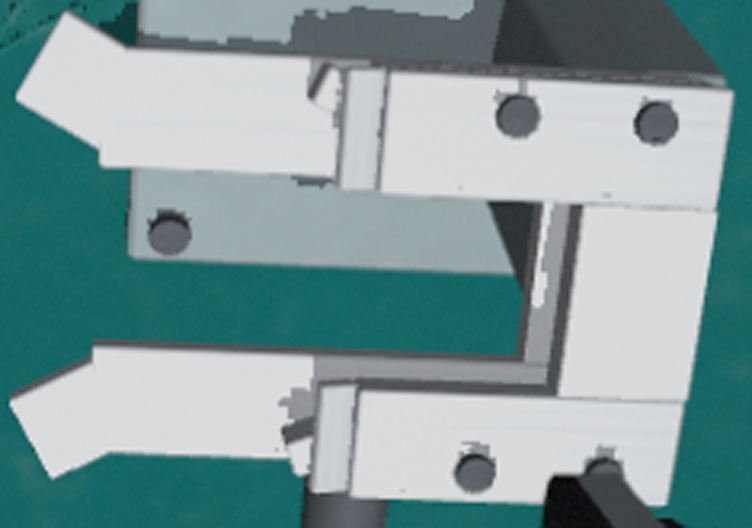

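```bash
cat > fit.py <<'E'
from h import *
import pickle
from scipy.optimize import least_squares
np.set_printoptions(precision=2,suppress=True)
f,T=pickle.load(open('br.pkl','rb'))[0]
N=None
M=[((302.2,206.6),-18.5,-72,0),((299.7,262.8),18.5,-72,0),((320,207.3),-18.5,N,0),((340,208.2),-18.5,N,0),((355,208.8),-18.5,N,0),
((320,263.8),18.5,N,0),((340,264.5),18.5,N,0),((355,265.2),18.5,N,0),
((498.75,183.1),-42,45,18.5),((478.75,312.8),42,45,18.5),((430,217.2),-19,N,18.5),((430,278.3),19,N,18.5),((375.9,195.3),N,-28,18),((368.75,291.3),N,-28,18)]
def res(p,full=False):
    B=frame(p[2],p[4] if len(p)>4 else .35);o=np.array([p[0],p[1],p[3] if len(p)>3 else .105]);out=[]
    for px,x,y,z in M:
        c,d=ray(f,px,T);a=B.T@(c-o);b=B.T@d;q=(a+b*(z/1000-a[2])/b[2])*1000
        if x is not N: out.append(q[0]-x)
        if y is not N: out.append(q[1]-y)
    return np.array(out)
for p0 in ([.532,.0225,.12],[.532,.0225,.12,.105],[.532,.0225,.12,.105,.35]):
    s=least_squares(res,p0,x_scale=[.001]*2+[.01]+[.001,.01][:len(p0)-3],loss='soft_l1'); print(np.round(s.x,4),res(s.x))
E
python3 fit.py
```

```text
[0.53 0.02 0.07] [-0.18  0.82  0.    0.56 -0.22 -0.2  -0.24  0.14  0.09  0.17  0.46 -0.98
 -0.35 -0.35 -0.14  0.25 -0.36  0.26]
[0.53 0.02 0.07 0.1 ] [-0.32  0.42  0.13  0.15 -0.36 -0.33 -0.37  0.27  0.22  0.31  0.2  -0.49
  0.03  0.12 -0.24  0.45 -0.43  0.19]
[0.54 0.02 0.07 0.1  0.38] [-0.14  0.2   0.13  0.14 -0.24 -0.28 -0.37  0.21  0.1   0.14  0.21 -0.04
 -0.3   0.01  0.03  0.53 -0.52  0.16]
```

```bash
sed -i 's/precision=2/precision=4/; s/^    s=least/&/' fit.py; python3 fit.py | grep -o '^\[[^]]*\]'; python3 - <<'E'
from h import *
np.set_printoptions(precision=4,suppress=True)
r=toolrot(frame(.07,0)); 
s0=get_state()['position']; move_l([s0[0]-.03,s0[1]-.05,.27],.3)
b=np.array([.4945,-.2262])
rays=[]
for i,(dx,z) in enumerate(((0,.27),(.0,.2))):
    p=[b[0]+dx,b[1],z]
    movep(p,r) if i==0 else move_l(p)
    s=get_state();f=grab_frame('wrist');save(f,f'ba{i}.png');T=wristT(f,s)
    for k in tip_of('wrist','barrel_mid')[:2]:
        print(i,np.round(k['centre'],1),round(float(k['score']),2),atz(f,k['centre'],.0775,T))
    for k in silhouettes('wrist','barrel_mid')[:1]:
        m=k['mask'];np.save(f'm{i}.npy',m);ys,xs=np.where(m);print('mask',xs.min(),xs.max(),ys.min(),ys.max())
    for P in ([b[0],b[1],.145],[b[0],b[1],.07]): print(proj(f,P,T))
print(get_state()['clock'])
E
```

```text
[0.5336 0.0215 0.0723]
[0.5347 0.022  0.0726 0.1035]
[0.5352 0.0221 0.0668 0.1031 0.3753]
0 [310.5 212.1] 0.91 [ 0.4928 -0.2313  0.0775]
0 [305.3 320.9] 0.78 [ 0.5924 -0.2293  0.0775]
mask 280 338 282 378
[316.4657 234.1696]
[316.4693 212.778 ]
1 [ 12.4 239. ] 0.87 [ 0.5145 -0.4454  0.0775]
1 [  7.1 102.8] 0.81 [ 0.4201 -0.4393  0.0775]
mask 0 78 204 275
[319.4387 264.4977]
[319.0071 230.0397]
6.2083
```

View pics/ba1.png

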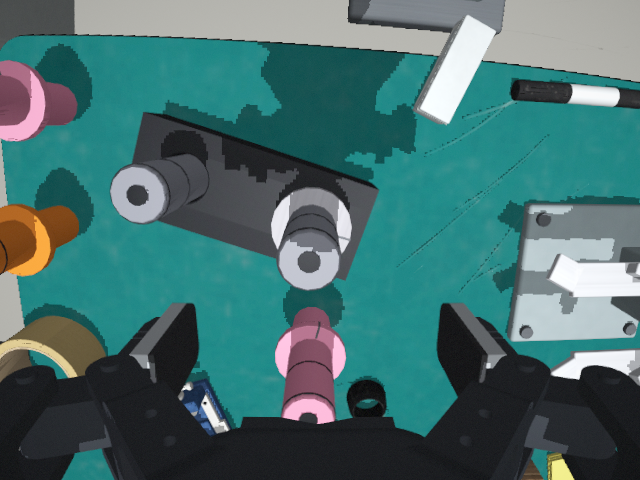

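The barrel's top disc is centred at about (308.5,261), with its flange spanning columns 272–351 and top row 187. The pink look-alike is below it and the plain barrel's top is at (140,194).

```bash
python3 - <<'E'
from h import *
np.set_printoptions(precision=4,suppress=True)
s=get_state();f=grab_frame('wrist');T=wristT(f,s);im=f['img'].astype(int)
P=atz(f,[308.5,261],.145,T);print('axis',P)
t=np.linspace(0,2*np.pi,180)
for h in (.145,.065,.069,.073,.077,.081):
    rr=.017 if h==.145 else .028
    q=np.array([proj(f,[P[0]+rr*np.cos(a),P[1]+rr*np.sin(a),h],T) for a in t]);print(h,q.min(0),q.max(0))
print(im[180:194,312].tolist(), [int(c) for c in im[215,266:280].mean(1)],[int(c) for c in im[215,345:356].mean(1)])
E
```

```text
axis [ 0.4938 -0.2325  0.145 ]
0.145 [275.4889 228.8624] [341.5457 291.7269]
0.065 [271.3805 185.9935] [350.8497 263.462 ]
0.069 [270.7416 186.7743] [351.297  265.2375]
0.073 [270.0851 187.5775] [351.7566 267.0606]
0.077 [269.4103 188.404 ] [352.229  268.9332]
0.081 [268.7164 189.2548] [352.7148 270.8575]
[[35, 37, 40], [35, 36, 40], [35, 36, 40], [33, 34, 38], [34, 37, 39], [34, 35, 37], [80, 81, 85], [123, 122, 128], [143, 144, 150], [145, 146, 152], [144, 144, 150], [145, 145, 151], [144, 144, 150], [146, 146, 152]] [84, 86, 85, 84, 86, 85, 86, 87, 205, 234, 233, 234, 235, 237] [235, 232, 233, 233, 232, 211, 88, 90, 88, 88, 87]
```

```bash
python3 - <<'E'
from h import *
np.set_printoptions(precision=4,suppress=True)
x,y=.4938,-.2322
move_l([x,y,.20],.2); print(move_l([x,y,.097],.12,until_force=8)); f0=get_state()['contact_force']
grab(20); s=get_state(); print(s['position'],s['contact_force']-f0,s['finger_gap'],s['grasp_force'],s['clock'])
E
```

```text
False
[ 0.494  -0.232   0.0974] [0.5317 1.4205 3.5638] 0.3928056948943109 20.190995782613754 8.0417
```

```bash
cat >> h.py <<'E'
O=np.array([.5343,.0218,.104]); PSI=.0725; BB=frame(PSI); RT=toolrot(BB)
def bp(x,y,z): return O+BB@np.array([x,y,z])/1000   # mm in bracket frame -> world TCP
def inb(): return BB.T@(np.array(get_state()['position'])-O)*1000
def fb(): return BB.T@np.array(get_state()['contact_force'])
E
python3 - <<'E'
from h import *
np.set_printoptions(precision=2,suppress=True)
grab(80); s=get_state();print(s['contact_force'],s['position']*1000)
move_l([.494,-.232,.19],.15)
move_l(bp(0,-125,54),.15,rot=RT)
sleep(.2); s=get_state(); f=grab_frame('wrist'); save(f,'e0.png'); print(inb(),fb(),s['finger_gap'],s['grasp_force'],s['clock'],R.from_rotvec(s['eef_rot']).inv()*R.from_rotvec(RT)==0)
T=wristT(f,s)
for P in [(-18.5,-72,0),(18.5,-72,0),(-19,-28,18),(19,-28,18)]: print(proj(f,bp(*P),T))
E
```

```text
[-0.86  1.48  6.98] [ 494.09 -231.98   97.64]
[   0.34 -125.63   54.05] [-1.5   0.53 -2.62] 0.37969592427853294 79.81104344129562 10.2833 False
[427.01 230.2 ]
[421.86 298.63]
[529.41 238.48]
[518.46 313.17]
```

View pics/e0.png

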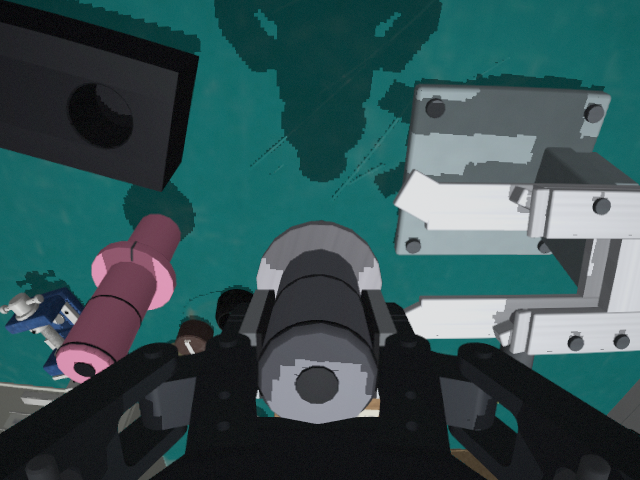

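The barrel is upright in the grip with its flange spanning (257–381, top 221). The slot's inner corners at (427,229) and (421,298) match my prediction to about 1 px. Next is a guarded entry, then feeling down for the plate.

```bash
python3 - <<'E'
from h import *
np.set_printoptions(precision=2,suppress=True)
print('slide',move_l(bp(0,-62,54),.08,until_force=6),inb(),fb())
sleep(.2);print(inb(),fb())
if inb()[1]>-64:
    print('down',move_l(bp(0,-62,20),.02,until_force=4),inb(),fb()); sleep(.2);print(inb(),fb(),get_state()['wrist_torque'],get_state()['clock'])
E
```

```text
slide False [  0.23 -62.23  54.05] [-1.05 -0.51 -3.05]
[  0.06 -62.5   53.97] [-0.47  1.   -2.38]
down True [ -0.12 -61.97  34.24] [ 0.1  -1.15  3.36]
[ -0.12 -61.96  34.24] [0.09 0.66 5.77] [-0.02  0.21 -0.04] 12.6833
```

```bash
python3 - <<'E'
from h import *
np.set_printoptions(precision=2,suppress=True)
move_l(bp(0,-62,35.3),.02); sleep(.15); print(inb(),fb())
h=move_l(bp(0,-40,35.3),.03,until_force=5);print(h,inb(),fb())
if not h:
    sleep(.1);print(fb())
    for y in (-30,-22,-14,-6):
        h=move_l(bp(0,y,35.3),.03,until_force=16);print(h,inb(),fb())
        if h: break
print(get_state()['clock'],get_state()['finger_gap'])
E
```

```text
[ -0.66 -61.81  34.95] [-1.13 -0.31 -3.22]
False [  0.08 -40.03  35.32] [-1.94  0.15 -2.73]
[-0.95 -0.66 -2.97]
False [ -0.6  -29.81  35.19] [-2.86 -1.42 -2.34]
False [ -0.43 -23.05  35.25] [-3.34 -5.46 -2.01]
False [ -0.57 -14.56  35.22] [-3.67 -4.11 -2.51]
False [-0.12 -4.83 35.24] [-3.26  2.35 -2.31]
15.8417 0.37331818848213894
```

Catch felt and passed cleanly. Now to the end stop.

```bash
python3 - <<'E'
from h import *
np.set_printoptions(precision=2,suppress=True)
sleep(.2);print(inb(),fb())
h=move_l(bp(0,6,35.3),.02,until_force=10);print(h,inb(),fb()); sleep(.2);y=inb()[1];print(inb(),fb(),get_state()['clock'])
f=grab_frame('wrist');save(f,'home.png')
E
```

```text
[-0.18 -5.29 35.24] [-2.12  2.66 -3.77]
True [ 0.2   0.77 35.29] [ 0.42 -1.91 -2.89]
[-0.8   0.76 34.84] [ 1.97 -2.76 -1.9 ] 16.7333
```

View pics/home.png

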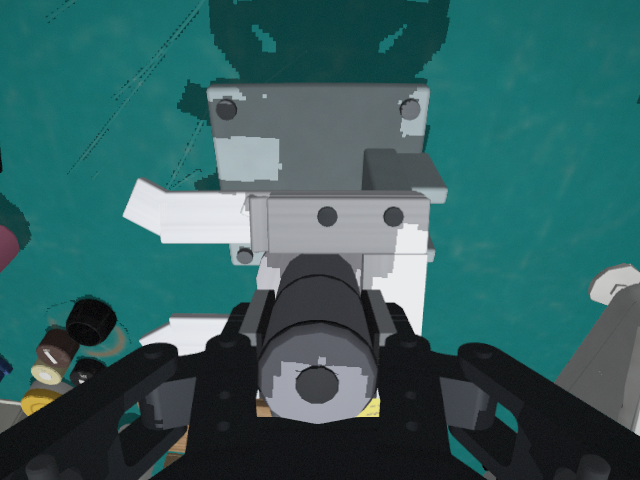

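The barrel's flange is under the upper plate and its shaft is at the slot end (320,290), which agrees with the stop felt at y ≈ 0.8 mm. I'll set it down gently, release and retract.

```bash
python3 - <<'E'
from h import *
np.set_printoptions(precision=2,suppress=True)
y=inb()[1]
print(move_l(bp(0,y,33.5),.01,until_force=3),inb(),fb())
print(move_l(bp(0,y+3,inb()[2]),.01,until_force=6),inb(),fb())
let_go(); sleep(.2); print(inb(),fb())
move_l(bp(0,y,150),.15); 
move_l(bp(-20,-40,170),.15); sleep(.3)
s=get_state();f=grab_frame('wrist');save(f,'fin.png');T=wristT(f,s);print(fb(),s['clock'])
print('expect top',proj(f,bp(0,0,82),T))
t=grab_frame('top');print(proj(t,bp(0,0,82)));g=grab_frame('scene');
a=cv2.resize(t['img'][180:300,150:320],(510,360));cv2.imwrite('pics/fin2.png',np.vstack([np.hstack([cv2.resize(f['img'],(480,360)),a[:,:320]])])[:,:,::-1])
E
```

```text
True [-0.86  0.65 34.24] [0.22 1.1  3.89]
True [-0.8   0.84 34.28] [ 1.1  -0.48  3.11]
[-0.91  0.58 34.24] [ 0.39  0.62 -0.03]
[ 0.12 -0.2   0.52] 19.7917
expect top [386.22 281.18]
[210.08 243.01]
```

View pics/fin2.png

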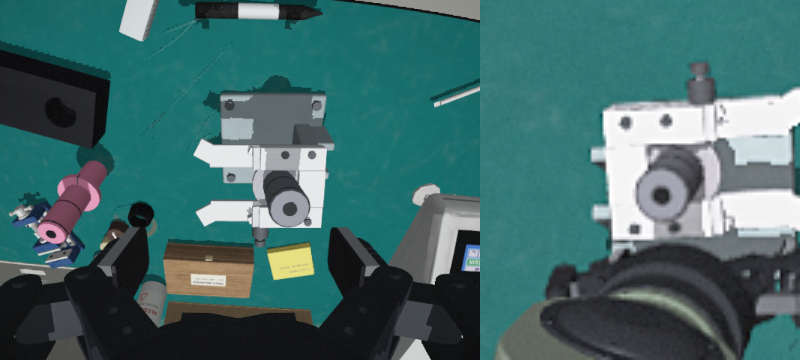

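The released barrel stands square in the bracket. Its top is at (387,279) in the full wrist picture, where (386,281) was expected for fully home. The gripper is clear and the other things are undisturbed.

```bash
python3 -c "
from h import *
print(sign_off())"
```

```text
the job is handed in; nothing more can be done
None
```

The flanged barrel is in the bracket past the spring catch and against the end stop, about 1 mm from my estimate of home. I let go of it, backed the arm clear and handed the job in at about 20 s; the judging result was not shown.

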